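# Load the reagent stand in order

### The arm

A 6-joint arm with a two-finger parallel gripper is mounted at the origin on a cart in front of the work surface, level with it; the furniture and walls round the work are solid. World frame = base frame: x ahead of the robot, y to its left, z up, the work surface at z = 0. Lengths are in m, angles in rad, forces in N, time in s.
With the tool pointing down it reaches from about 0.375 to 0.975 m from the base axis. Payload 3.8 kg.
Tool frame: the origin (TCP) lies midway between the tips of the shut fingers; the grasp point (between the pads) lies 19 mm behind it; z points along the fingers, y is the line along which they close (so a half turn about z gives the same grasp; the last joint's range is limited). The gripper opens to 85 mm and grips with 20 to 120 N. Pads are 22 mm wide; open, the fingers measure 114 mm over their backs; the gripper's body (76 mm by 85 mm) begins 54 mm behind the grasp point. The pads swing forward as they close: fully open they stand 13 mm farther back than shut.
Start: joints at [-1.32, 0.264, 1.604, -0, 1.274, -0.037], TCP at [0.192, -0.647, 0.231] pointing down, gripper open.
Joint ranges: [-2.63, 2.63], [-0.94, 2.18], [0.31, 2.57], [-1.31, 4.45], [0, 2.66], [-2.55, 2.55]. Speed limits (rad/s): [2.57, 2.57, 3.14, 3.14, 3.14, 3.14].

### API

Orientations are given as a rotation vector (axis times angle).
In Python, from workcell import bot gives the robot as it stands.
- The arm moves only by the tool step_arm, never from a script. Its argument "motion" is a list of rows, each a list of 5 numbers: the finger opening in cm, from 0 to 8.54, then the shift along the tool's x, y, z in cm, then the turn about the tool's z in degrees. In form: [[claw, dx, dy, dz, twist], ...]. A call has 1 to 20 rows; each row is the pose to reach, as a shift and turn from the pose commanded when the call began, along the tool's axes at that moment; what a row does not reach only later rows make up. A row lasts 1/10 s, in which the tool goes at most 50 mm and 8.59 degrees, less where a joint would pass 70% of its speed; a pose out of reach is approached as far as the arm can. A call with a gripper value outside its range is refused whole. The fingers move at their own pace and stop on an object; "force" is the grip in N (left out, the last holds). Time passes only in rows, so rows that repeat a pose let the fingers close. It gives the time, the measured TCP pose, the force, the opening and the grip force at its end, in the units of the state.
- bot.read_state(): the state, without advancing time (a new reading comes with each control period).
- bot.read_camera(name): name is "side" or "top" or "wrist"; returns (picture, depth): 480x640x3 uint8, red, green, blue; 480x640 float32, m along the optical axis (not along the pixel's ray), 0 where there is no reading.
- bot.calibration(name): a dict with "mtx" (3x3 intrinsics, pixels), "origin" and "orientation" of the camera in the world; the wrist camera has in their place "T_tool_cam" (4x4, takes a point from camera to tool coordinates, whose origin is the TCP and whose axes are the flange's). Camera axes: x right, y up, looking along -z (the intrinsics and any distortion apply to the point x, -y, -z); pixel columns grow to the right and rows downward; lengths in m; the calibration is good to about 2 mm. The wrist camera is an equidistant fisheye: a pixel r from the principal point sees the ray r / f radians off the axis. A picture is of the moment at which its call begins: read the wrist's pose just before it. calibration takes no time and is no camera call.
- bot.finish_job(): hands the job in; it is judged then, once.
The state is a dict: "time": time; "q": joint angles; "joint_vel": joint speeds; "joint_torque": joint torques, N m; "tool_pos": TCP position; "tcp_rot": TCP orientation; "wrist_force": force on the tool from outside, world axes, zero at the start; "torque": the same for the moment, N m; "width": opening from 0.0 (shut) to 1.0 (fully open); "grip_force": force on a finger pad.
Only numpy, scipy, OpenCV 4.12 (cv2) and the standard library are available. Lean on these libraries where they do the work, as an engineer would, in place of code of your own. Each camera call takes 0.05 s, during which the arm holds its last target. There are 200 camera calls.

### The job

Load the blue reagent stand for the next assay in its order of use: first stand the red-capped dropper bottle in the pocket marked with one dot, then stand the green-capped dropper bottle in the pocket marked with two dots. Set each one down gently, upright and flat on the pocket floor, and let go. Leave the black-capped dropper bottle, the big white bottle and the beaker where they are; the three-dot pocket stays empty.

Things in the scene. Friction and masses are not known exactly. Their poses are not given: they have to be found in the camera images.
- stand: blue moulded reagent stand, fixed to the worktop: a block 90 mm deep (x), 210 mm long (y), 22 mm high, with a row of three round pockets (50 mm across, 14 mm deep, 68 mm apart) open upwards. White dots on the 30 mm front ledge, towards the robot, number the pockets: one, two and three dots from left to right. Origin at the centre of its underside; x points across the row away from the dots, y along the row to the left
- pocket_one (a point): floor centre of the left-hand pocket of the stand, marked by one white dot on the ledge towards the robot; round pocket 50 mm across and 14 mm deep, its floor 8 mm above the worktop. x points across the row away from the dots, y along the row to the left (towards the one-dot end), z up
- pocket_two (a point): floor centre of the middle pocket of the stand, marked by two white dots on the ledge towards the robot; round pocket 50 mm across and 14 mm deep, its floor 8 mm above the worktop. x points across the row away from the dots, y along the row to the left (towards the one-dot end), z up
- pocket_three (a point): floor centre of the right-hand pocket of the stand, marked by three white dots on the ledge towards the robot; round pocket 50 mm across and 14 mm deep, its floor 8 mm above the worktop. x points across the row away from the dots, y along the row to the left (towards the one-dot end), z up. Stays empty
- red_dropper_centre (a point): small plastic dropper bottle with a red screw collar and red pointed teat, standing loose and upright on the dark blue mouse pad (its top 4 mm above the worktop); round body 33 mm across and straight-sided up to 45 mm above its base, 88 mm tall over all; about 50 g. The point is its centre, 44 mm above its base on the axis; z runs up the bottle
- green_dropper_centre (a point): small plastic dropper bottle with a green screw collar and green pointed teat, standing loose and upright on the dark blue mouse pad (its top 4 mm above the worktop); round body 29 mm across and straight-sided up to 40 mm above its base, 78 mm tall over all; about 50 g. The point is its centre, 39 mm above its base on the axis; z runs up the bottle
- black_dropper_centre (a point): small plastic dropper bottle with a black screw collar and black pointed teat, standing loose and upright on the dark blue mouse pad (its top 4 mm above the worktop); round body 29 mm across and straight-sided up to 42 mm above its base, 82 mm tall over all; about 50 g. The point is its centre, 41 mm above its base on the axis; z runs up the bottle. Brown body; not to be moved
- white_bottle_centre (a point): big white round reagent bottle with a red screw cap, 62 mm across, 125 mm tall, loose at the right; not to be moved. The point is its centre, half-way up
- beaker_centre (a point): clear 250 ml glass beaker, 75 mm across, 92 mm tall, loose at the left; not to be moved. The point is its centre, half-way up
There are look-alikes about, which are no part of the job. What is shaped like the part that bears red_dropper_centre but purple or turquoise is not meant.

How it is judged:
By the outcome, as a careful person would: the job done as asked, in the order asked, and still so for the second after the job is handed in, with the robot touching nothing.
It also fails if it takes over 62 s, if anything falls off the work surface, if the arm or the gripper's body presses on something with over 40 N, if the wrist force passes 120 N, or if a joint passes its speed limit or range.

## Working session

There is one attempt and no reset: what is moved stays moved. The work goes in short steps, Python scripts to look and compute and a tool call to move; the robot and the scene stay as the last step left them, time stands still between calls to the robot, and variables do not carry over. Pictures are saved under pics/ and viewed, at most 10 in all, crops included, and the job is handed in when it is done.

Besides the shell and the picture viewer there is one more tool, called after "Emit:" as name([rows], argument=value, ...), one row to a line, values as JSON. step_arm: Moves the arm, as the interface text tells. Its arguments: {"type":"object","properties":{"motion":{"type":"array","items":{"type":"array","items":{"type":"number"}}},"force":{"type":"number"}},"required":["motion"]}

```bash
mkdir -p pics; python3 - <<'E'
from workcell import bot
import cv2,numpy as np
s=bot.read_state();print(s)
for n in("top","side"):
    p,d=bot.read_camera(n);cv2.imwrite(f"pics/{n}0.png",p[:,:,::-1]);np.savez(f"{n}0.npz",p=p,d=d)
    print(bot.calibration(n))
print(bot.calibration("wrist"))
E
```

```text
{'time': 0.0, 'q': array([-1.31990874e+00,  2.64763822e-01,  1.60536586e+00, -4.70859213e-06,
        1.27367706e+00, -3.68835390e-02]), 'joint_vel': array([ 2.23830589e-05, -3.09697402e-05, -9.15791097e-04, -2.34222917e-03,
        3.23095692e-04,  6.60963172e-04]), 'joint_torque': array([-2.47629441e-04, -5.15113342e+01, -3.67320693e+01, -7.91535695e-05,
        1.31642295e-02, -1.32959798e-05]), 'tool_pos': array([ 0.19140435, -0.64654404,  0.22995922]), 'tcp_rot': array([-3.10694990e+00, -4.50158262e-01,  3.78195124e-04]), 'wrist_force': array([-0.30786468,  0.32308257,  0.39529154]), 'torque': array([-0.04539488,  0.02321094,  0.00338772]), 'grip_force': 0.0, 'width': 1.0019246311047045}
{'mtx': array([[452.13645973,   0.        , 325.15942239],
       [  0.        , 452.13645973, 248.00600224],
       [  0.        ,   0.        ,   1.        ]]), 'origin': array([0.34743245, 0.0746357 , 1.55262964]), 'orientation': array([ 0.07606758, -0.07074538, -1.5495482 ])}
{'mtx': array([[597.5795335 ,   0.        , 317.23180764],
       [  0.        , 597.5795335 , 231.09673248],
       [  0.        ,   0.        ,   1.        ]]), 'origin': array([ 0.48938283, -1.36874852,  0.93397225]), 'orientation': array([ 1.02308352e+00,  7.56663703e-04, -1.74927199e-02])}
{'mtx': array([[371.64829954,   0.        , 323.22331018],
       [  0.        , 371.64829954, 234.72419819],
       [  0.        ,   0.        ,   1.        ]]), 'T_tool_cam': array([[ 9.66062525e-04,  9.58988929e-01,  2.83441883e-01,
         7.22615509e-02],
       [ 9.99998915e-01, -1.24175997e-03,  7.93011185e-04,
         8.43069225e-04],
       [ 1.11245573e-03,  2.83440809e-01, -9.58989088e-01,
        -1.42218661e-01],
       [ 0.00000000e+00,  0.00000000e+00,  0.00000000e+00,
         1.00000000e+00]])}
```

View pics/top0.png

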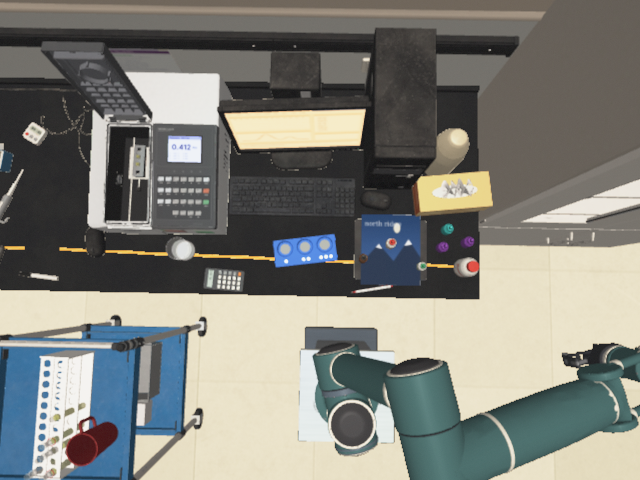

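View pics/side0.png

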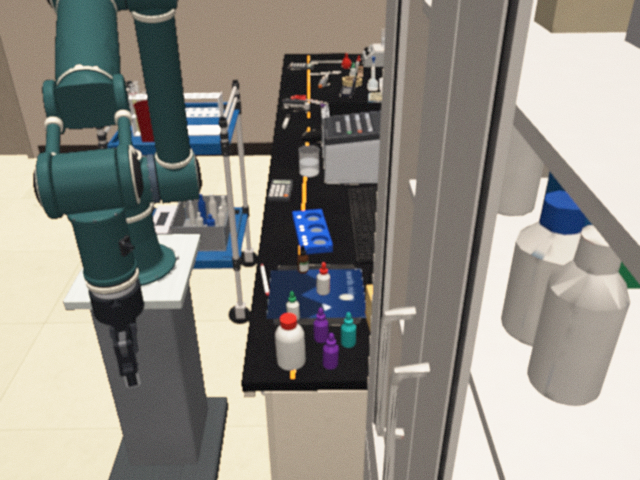

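Top view: the red dropper is at about (392,242), green at (422,266), black at (364,259), and the stand centre at (306,251) with its dots on the lower side. Next I measure these.

```bash
cat > h.py <<'E'
from workcell import bot
import cv2,numpy as np
from scipy.spatial.transform import Rotation as R
def cloud(n,d):
    c=bot.calibration(n);K=c["mtx"];v,u=np.indices(d.shape)
    P=np.stack([(u-K[0,2])/K[0,0]*d,-(v-K[1,2])/K[1,1]*d,-d],-1)
    return P@R.from_rotvec(c["orientation"]).as_matrix().T+c["origin"]
def proj(n,X):
    c=bot.calibration(n);K=c["mtx"];p=(np.asarray(X)-c["origin"])@R.from_rotvec(c["orientation"]).as_matrix()
    return K[0,2]+K[0,0]*p[...,0]/-p[...,2],K[1,2]-K[1,1]*p[...,1]/-p[...,2]
def wpose():
    s=bot.read_state();T=np.eye(4);T[:3,:3]=R.from_rotvec(s["tcp_rot"]).as_matrix();T[:3,3]=s["tool_pos"];return T
def wray(T,u,v):
    c=bot.calibration("wrist");K=c["mtx"];x=(np.asarray(u)-K[0,2])/K[0,0];y=(np.asarray(v)-K[1,2])/K[1,1]
    r=np.hypot(x,y)+1e-9;d=np.stack([np.sin(r)*x/r,-np.sin(r)*y/r,-np.cos(r)],-1)
    M=T@c["T_tool_cam"];return M[:3,3],d@M[:3,:3].T
def wcloud(T,d):
    v,u=np.indices(d.shape);o,r=wray(T,u,v);M=T@bot.calibration("wrist")["T_tool_cam"]
    return o+r*(d/(-(r@M[:3,:3])[...,2]))[...,None]
def wproj(T,X):
    c=bot.calibration("wrist");K=c["mtx"];M=T@c["T_tool_cam"];p=(np.asarray(X)-M[:3,3])@M[:3,:3]
    t=np.arctan2(np.hypot(p[...,0],p[...,1]),-p[...,2]);a=np.arctan2(-p[...,1],p[...,0])
    return K[0,2]+K[0,0]*t*np.cos(a),K[1,2]+K[1,1]*t*np.sin(a)
def hsv(p,lo,hi):return cv2.inRange(cv2.cvtColor(p,cv2.COLOR_RGB2HSV),lo,hi)>0
E
python3 - <<'E'
from h import *
for n in("top","side"):
    z=np.load(n+"0.npz");p,d=z["p"],z["d"];P=cloud(n,d)
    reg=(P[...,0]>.3)&(P[...,0]<.75)&(abs(P[...,1])<.5)&(d>0)
    print(n,"table z",np.median(P[reg][:,2]))
    m=hsv(p,(105,180,150),(125,255,255))&reg&(P[...,2]>.012)&(P[...,2]<.035)
    q=P[m];r=cv2.minAreaRect(q[:,:2].astype(np.float32)*1000);print(m.sum(),r,np.median(q[:,2]))
    o=reg&(P[...,2]>.02)&(P[...,2]<.14)
    k,l,st,ce=cv2.connectedComponentsWithStats(o.astype(np.uint8))
    for i in range(1,k):
        if st[i,4]>12:
            q=P[l==i];print(ce[i].round(),st[i,4],q.mean(0).round(3),q.min(0).round(3),q.max(0).round(3),np.median(p[l==i],0))
p=np.load("top0.npz")["p"][215:300,220:500,::-1]
cv2.imwrite("pics/topc.png",cv2.resize(p,(784,238),interpolation=cv2.INTER_CUBIC))
E
```

```text
top table z 0.016536681562587363
0 ((0.0, 0.0), (0.0, 0.0), 0.0) nan
[222. 205.] 615 [0.621 0.422 0.09 ] [0.525 0.408 0.02 ] [0.75  0.499 0.14 ] [111. 109. 106.]
[451. 192.] 4042 [ 0.678 -0.33   0.087] [ 0.593 -0.5    0.02 ] [ 0.75  -0.045  0.14 ] [227. 214. 142.]
[239. 180.] 40 [0.719 0.382 0.024] [0.708 0.362 0.021] [0.732 0.407 0.029] [65.  64.5 65. ]
[252. 181.] 36 [0.719 0.338 0.023] [0.708 0.315 0.02 ] [0.732 0.359 0.029] [63. 63. 63.]
[269. 185.] 81 [0.707 0.278 0.023] [0.681 0.234 0.02 ] [0.734 0.311 0.03 ] [61. 61. 61.]
[277. 181.] 22 [0.721 0.254 0.022] [0.713 0.245 0.02 ] [0.735 0.262 0.027] [67.  68.  67.5]
[282. 181.] 23 [0.719 0.235 0.023] [0.706 0.225 0.02 ] [0.734 0.242 0.031] [64. 63. 64.]
[292. 187.] 62 [0.699 0.199 0.023] [0.665 0.182 0.02 ] [0.732 0.214 0.031] [64.  64.5 64.5]
[298. 181.] 19 [0.721 0.181 0.023] [0.711 0.172 0.02 ] [0.731 0.187 0.028] [72. 71. 71.]
[305. 181.] 19 [0.72  0.156 0.024] [0.707 0.148 0.02 ] [0.732 0.169 0.029] [68. 67. 68.]
[321. 183.] 100 [0.715 0.102 0.023] [0.689 0.062 0.02 ] [0.733 0.142 0.03 ] [64. 63. 63.]
[337. 181.] 14 [0.724 0.
[... 2820 characters left out ...]
1.] 198 [ 0.619 -0.26   0.064] [ 0.613 -0.296  0.023] [ 0.628 -0.225  0.09 ] [137. 117.  83.]
[290. 335.] 1431 [ 0.438 -0.386  0.073] [ 0.405 -0.426  0.02 ] [ 0.467 -0.237  0.129] [167. 156. 146.]
[321. 324.] 312 [ 0.505 -0.323  0.049] [ 0.489 -0.335  0.02 ] [ 0.521 -0.303  0.089] [ 85.   39.  107.5]
[348. 329.] 312 [ 0.565 -0.341  0.049] [ 0.55  -0.354  0.021] [ 0.582 -0.323  0.088] [ 32. 118. 114.]
[331. 350.] 334 [ 0.524 -0.409  0.049] [ 0.508 -0.42   0.02 ] [ 0.54  -0.392  0.091] [ 87.5  38.  110. ]
[369. 366.] 52 [ 0.598 -0.489  0.079] [ 0.598 -0.499  0.02 ] [ 0.599 -0.477  0.135] [118.5 112.5 106. ]
[394. 359.] 329 [ 0.647 -0.492  0.1  ] [ 0.636 -0.497  0.022] [ 0.66  -0.487  0.139] [135. 123. 112.]
  return _methods._mean(a, axis=axis, dtype=dtype,
  ret = ret.dtype.type(ret / rcount)
```

View pics/topc.png

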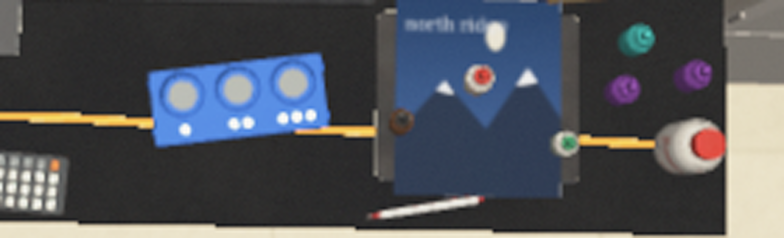

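Stand at about (0.487, 0.147), yaw ≈ +7.5°; red at about (0.512, -0.143) and green at about (0.435, -0.242). I'll close the fingers across the row and move above red for a wrist view.

Emit:
step_arm([
  [7, 43.5, -34.8, 2, -81],
  [7, 43.5, -34.8, 2, -81],
  [7, 43.5, -34.8, 2, -81],
  [7, 43.5, -34.8, 2, -81],
  [7, 43.5, -34.8, 2, -81],
  [7, 43.5, -34.8, 2, -81],
  [7, 43.5, -34.8, 2, -81],
  [7, 43.5, -34.8, 2, -81],
  [7, 43.5, -34.8, 2, -81],
  [7, 43.5, -34.8, 2, -81],
  [7, 43.5, -34.8, 2, -81],
  [7, 43.5, -34.8, 2, -81],
  [7, 43.5, -34.8, 2, -81],
  [7, 43.5, -34.8, 2, -81],
  [7, 43.5, -34.8, 2, -81],
  [7, 43.5, -34.8, 2, -81],
  [7, 43.5, -34.8, 2, -81],
  [7, 43.5, -34.8, 2, -81],
], force=30)

```text
time: 1.9
tool_pos: [0.5096, -0.1908, 0.2114]
tcp_rot: [2.073, 2.36, 0.0]
wrist_force: [0.2, -0.2, -0.1]
width: 0.819
grip_force: 0.0
```

```bash
cat > look.py <<'E'
from h import *
import sys
T=wpose();p,d=bot.read_camera("wrist");cv2.imwrite(f"pics/{sys.argv[1]}.png",p[:,:,::-1]);np.savez(sys.argv[1]+".npz",p=p,d=d,T=T)
print(T.round(4)); P=wcloud(T,d)
for n,X in dict(red=(.51,-.143,.092),green=(.435,-.242,.082),black=(.456,-.046,.086),stand=(.487,.147,.022)).items():
    m=(np.hypot(P[...,0]-X[0],P[...,1]-X[1])<.04)&(d>0)
    print(n,np.round(wproj(T,X)),m.sum())
    if n=="stand":continue
    for lo,hi in((.02,.045),(.06,.1)):
        q=P[m&(P[...,2]>lo)&(P[...,2]<hi)]
        if len(q)>30:print(lo,len(q),q.mean(0).round(4),q.min(0).round(4),q.max(0).round(4))
m=(P[...,2]>.014)&(P[...,2]<.03)&(abs(P[...,0]-.487)<.09)&(abs(P[...,1]-.147)<.16)
if m.sum()>100:
    r=cv2.minAreaRect(P[m][:,:2].astype(np.float32)*1000);print("stand",r,np.median(P[m][:,2]))
E
python3 look.py w1
```

```text
[[-1.289e-01  9.917e-01  1.000e-04  5.096e-01]
 [ 9.917e-01  1.289e-01 -1.000e-04 -1.908e-01]
 [-1.000e-04  1.000e-04 -1.000e+00  2.114e-01]
 [ 0.000e+00  0.000e+00  0.000e+00  1.000e+00]]
red [332. 162.] 24022
0.06 531 [ 0.5133 -0.139   0.0791] [ 0.5038 -0.1491  0.06  ] [ 0.5233 -0.1293  0.0923]
green [223. 273.] 5183
0.02 282 [ 0.4445 -0.2346  0.0332] [ 0.4268 -0.2492  0.02  ] [ 0.4533 -0.2293  0.045 ]
0.06 358 [ 0.4391 -0.2404  0.0698] [ 0.4293 -0.2515  0.06  ] [ 0.4466 -0.2343  0.0826]
black [275.  22.] 5289
0.02 196 [ 0.4651 -0.0587  0.0337] [ 0.4486 -0.063   0.0204] [ 0.4752 -0.045   0.0449]
0.06 427 [ 0.4627 -0.0492  0.0733] [ 0.453  -0.0558  0.0602] [ 0.47   -0.0387  0.0868]
stand [ 345. -123.] 0
```

View pics/w1.png

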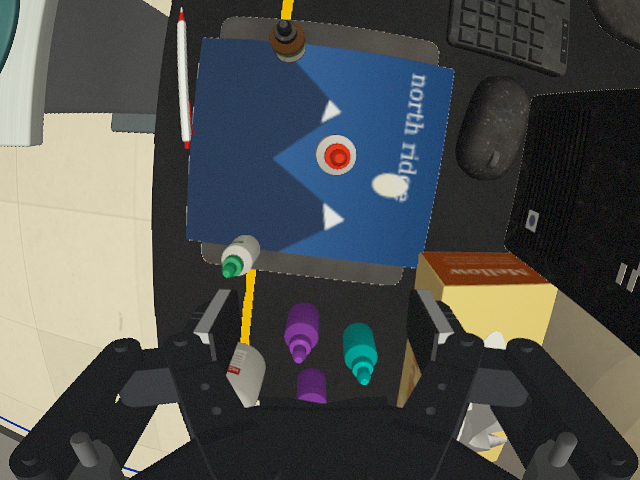

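Red's cap is at about (338,156), giving an axis near (0.5135, -0.139). Next I centre over it and descend.

Emit:
step_arm([
  [7, 4.0, 0.8, 0, 0],
  [7, 5.1, 1.05, 0, 0],
  [7, 5.1, 1.05, 3, 0],
  [7, 5.1, 1.05, 7, 0],
  [7, 5.1, 1.05, 11, 0],
  [7, 5.1, 1.05, 14, 0],
  [7, 5.1, 1.05, 16.5, 0],
  [7, 5.1, 1.05, 18, 0],
  [7, 5.1, 1.05, 18.9, 0],
  [7, 5.1, 1.05, 18.9, 0],
  [7, 5.1, 1.05, 18.9, 0],
])

```text
time: 3.05
tool_pos: [0.5147, -0.1385, 0.0233]
tcp_rot: [2.07, 2.361, 0.001]
wrist_force: [1.5, -0.3, 0.3]
width: 0.821
grip_force: 0.0
```

```bash
python3 look.py w2
```

```text
[[-1.304e-01  9.915e-01  1.700e-03  5.147e-01]
 [ 9.915e-01  1.304e-01 -5.000e-04 -1.385e-01]
 [-8.000e-04  1.600e-03 -1.000e+00  2.330e-02]
 [ 0.000e+00  0.000e+00  0.000e+00  1.000e+00]]
red [303. 424.] 51974
0.02 2517 [ 0.5027 -0.1302  0.0351] [ 0.4723 -0.1547  0.02  ] [ 0.5281 -0.1231  0.045 ]
0.06 8422 [ 0.503  -0.1322  0.082 ] [ 0.47   -0.1573  0.06  ] [ 0.5496 -0.1176  0.1   ]
green [130. 512.] 2134
0.02 1212 [ 0.4397 -0.2317  0.0325] [ 0.4241 -0.2409  0.0201] [ 0.4516 -0.2276  0.0449]
black [124.  23.] 22394
0.02 1126 [ 0.4716 -0.0538  0.034 ] [ 0.4552 -0.0627  0.02  ] [ 0.4759 -0.0381  0.045 ]
0.06 3599 [ 0.4649 -0.0484  0.0734] [ 0.4532 -0.0561  0.06  ] [ 0.4709 -0.0383  0.0869]
stand [ 342. -237.] 0
```

View pics/w2.png

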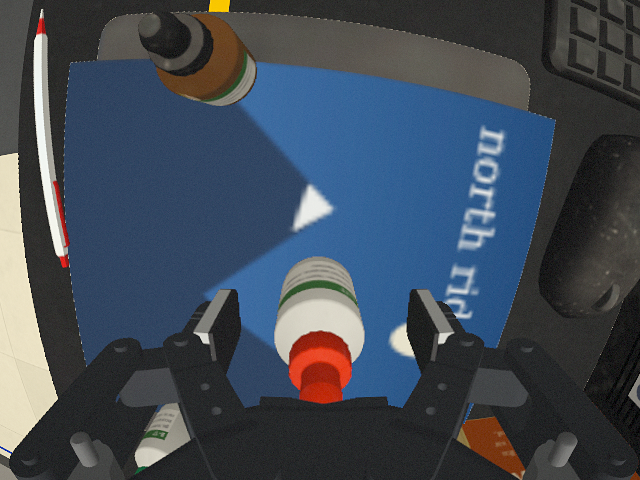

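Red sits centred between the pads (body about x 320, pads 238 and 408). I'll close and lift.

Emit:
step_arm([
  [5, 0, 0, 0, 0],
  [4, 0, 0, 0, 0],
  [3, 0, 0, 0, 0],
  [2.6, 0, 0, 0, 0],
  [2.6, 0, 0, 0, 0],
  [2.6, 0, 0, 0, 0],
  [2.6, 0, 0, 0, 0],
  [2.6, 0, 0, 0, 0],
], force=30)

```text
time: 3.9
tool_pos: [0.5142, -0.1384, 0.0232]
tcp_rot: [2.071, 2.361, 0.001]
wrist_force: [-1.4, 0.1, 6.1]
width: 0.375
grip_force: 29.7
```

Emit:
step_arm([
  [2.6, 0, 0, -1, 0],
  [2.6, 0, 0, -3, 0],
  [2.6, 0, 0, -6, 0],
  [2.6, 0, 0, -10, 0],
  [2.6, 0, 0, -14, 0],
  [2.6, 3, 0.1, -16, 0],
  [2.6, 7, 0.3, -16, 0],
  [2.6, 11, 0.4, -16, 0],
  [2.6, 15, 0.5, -16, 0],
  [2.6, 18, 0.6, -16, 0],
  [2.6, 20, 0.6, -16, 0],
  [2.6, 20, 0.6, -16, 0],
  [2.6, 20, 0.6, -16, 0],
])

```text
time: 5.2
tool_pos: [0.4934, 0.061, 0.1824]
tcp_rot: [2.07, 2.363, -0.001]
wrist_force: [0.1, -0.9, -1.1]
width: 0.374
grip_force: 30.0
```

```bash
python3 look.py w3
```

```text
[[-1.318e-01  9.913e-01  1.000e-04  4.934e-01]
 [ 9.913e-01  1.318e-01 -5.000e-04  6.100e-02]
 [-6.000e-04  0.000e+00 -1.000e+00  1.824e-01]
 [ 0.000e+00  0.000e+00  0.000e+00  1.000e+00]]
red [311. 451.] 545
green [234. 489.] 0
black [257. 359.] 1108
stand [329. 110.] 7556
stand ((485.5965270996094, 142.80015563964844), (90.81779479980469, 199.87551879882812), 7.634435176849365) 0.02153431647002213
```

View pics/w3.png

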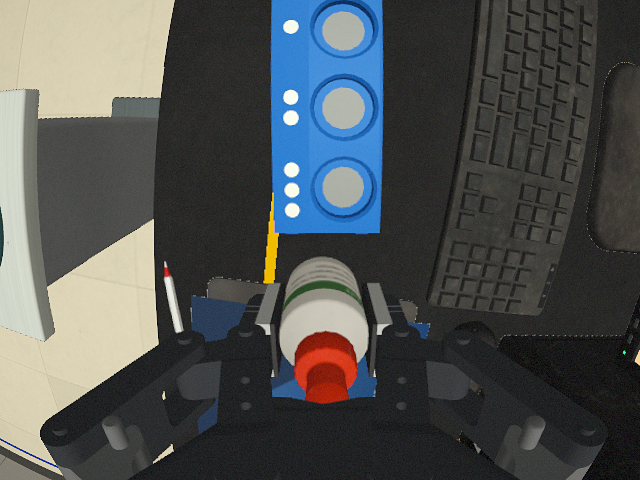

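The bottle is held upright, and all three pockets show grey discs at about (344,30), (344,107) and (343,187). Now I'll compute the centres from those discs.

```bash
cat > pk.py <<'E'
from h import *
import sys
z=np.load(sys.argv[1]+".npz");p,d,T=z["p"],z["d"],z["T"];h=cv2.cvtColor(p,cv2.COLOR_RGB2HSV)
m=((h[...,1]<60)&(h[...,2]>110)).astype(np.uint8);P=wcloud(T,d)
k,l,st,ce=cv2.connectedComponentsWithStats(m)
for i in range(1,k):
    if 80<st[i,4]<3000:
        (cx,cy),_,_=cv2.fitEllipse(cv2.findContours((l==i).astype(np.uint8),0,1)[0][0]) if st[i,4]>60 else (ce[i],0,0)
        zz=np.median(P[l==i][:,2]);zr=.008 if st[i,4]>600 else .022
        o,r=wray(T,cx,cy);X=o+r*((zr-o[2])/r[2]);dl=T[:3,:3].T@(X-T[:3,3])
        print(round(cx),round(cy),st[i,4],"z",zz.round(4),X.round(4),"tool",dl.round(4))
E
python3 pk.py w3; python3 - <<'E'
from h import *
z=np.load("w3.npz");p,d,T=z["p"],z["d"],z["T"];P=wcloud(T,d);L=(P-T[:3,3])@T[:3,:3]
m=(abs(P[...,2]-.13)<.1)&(abs(L[...,1])<.03)&(abs(L[...,0])<.03)&(d>0)
h=hsv(p,(0,0,110),(180,90,255))
q=L[m&h];
for a in np.arange(-.03,.03,.005):
    s=q[(q[:,2]>a)&(q[:,2]<a+.005)]
    if len(s)>20:print(a.round(3),len(s),s.min(0).round(4),s.max(0).round(4))
E
```

```text
343 31 1264 z 0.0081 [0.4894 0.2185 0.008 ] tool [0.1568 0.0168 0.1743]
290 26 170 z 0.0224 [0.4467 0.2129 0.022 ] tool [ 0.1569 -0.0262  0.1603]
343 108 1359 z 0.0081 [0.4985 0.1512 0.008 ] tool [0.0889 0.0169 0.1744]
290 97 179 z 0.0223 [0.4547 0.1539 0.022 ] tool [ 0.0973 -0.0261  0.1604]
290 117 186 z 0.0222 [0.457  0.1372 0.022 ] tool [ 0.0805 -0.0261  0.1604]
291 169 173 z 0.022 [0.4626 0.095  0.022 ] tool [ 0.0379 -0.026   0.1604]
343 187 1289 z 0.0079 [0.5075 0.0842 0.008 ] tool [0.0212 0.017  0.1744]
291 190 169 z 0.0221 [0.4649 0.0783 0.022 ] tool [ 0.0211 -0.026   0.1604]
292 210 171 z 0.022 [0.4672 0.0613 0.022 ] tool [ 0.0039 -0.026   0.1604]
322 290 1518 z 0.1824 [ 0.5025 -0.0149  0.008 ] tool [-0.0763 -0.0009  0.1745]
173 304 488 z 0.0068 [ 0.3615 -0.0452  0.022 ] tool [-0.0878 -0.1448  0.1605]
267 310 589 z 0.2086 [ 0.4539 -0.0361  0.022 ] tool [-0.0909 -0.0519  0.1605]
380 312 558 z 0.2092 [ 0.5582 -0.0233  0.022 ] tool [-0.092   0.0531  0.1605]
112 438 163 z 0.2737 [ 0.2491 -0.2826  0.022 ] tool [-0.3082 -0.2875  0.1606]
536 437 130 z 0.2738 [ 0.8212 -0.2028  0.022 
[... 253 characters left out ...]
.6521  0.1747]
579 474 152 z 0.2835 [ 0.9857 -0.3212  0.022 ] tool [-0.4437  0.4376  0.1607]
-0.03 1333 [-0.0122 -0.0221 -0.03  ] [ 0.0151  0.0226 -0.025 ]
-0.025 609 [-0.0107 -0.0221 -0.025 ] [ 0.0154  0.0228 -0.02  ]
-0.02 323 [ 0.0019 -0.0221 -0.02  ] [ 0.015   0.0227 -0.015 ]
-0.015 228 [ 0.0058 -0.0222 -0.015 ] [ 0.0152  0.0226 -0.01  ]
-0.01 441 [ 0.0046 -0.022  -0.01  ] [ 0.0151  0.0225 -0.005 ]
-0.005 330 [ 0.0041 -0.0204 -0.005 ] [ 0.0151  0.0226 -0.    ]
0.0 269 [ 0.0031 -0.0158  0.    ] [0.0152 0.0154 0.005 ]
0.005 257 [ 0.0022 -0.0162  0.005 ] [0.0151 0.0144 0.01  ]
0.01 176 [ 0.0051 -0.0151  0.01  ] [0.0145 0.0141 0.015 ]
0.015 51 [ 0.0056 -0.013   0.015 ] [0.0141 0.014  0.0177]
```

Pocket one is 15.7 cm ahead in tool x and 1.7 cm in tool y. I'll move over it and lower to about 4 mm above the floor.

Emit:
step_arm([
  [2.6, 3, 0.3, 0, 0],
  [2.6, 7, 0.8, 0, 0],
  [2.6, 11, 1.2, 0, 0],
  [2.6, 14, 1.5, 0, 0],
  [2.6, 15.8, 1.7, 0, 0],
  [2.6, 15.8, 1.7, 1, 0],
  [2.6, 15.8, 1.7, 4, 0],
  [2.6, 15.8, 1.7, 7, 0],
  [2.6, 15.8, 1.7, 10, 0],
  [2.6, 15.8, 1.7, 12, 0],
  [2.6, 15.8, 1.7, 13.5, 0],
  [2.6, 15.8, 1.7, 14.5, 0],
  [2.6, 15.8, 1.7, 15.1, 0],
  [2.6, 15.8, 1.7, 15.1, 0],
  [2.6, 15.8, 1.7, 15.1, 0],
])

```text
time: 6.75
tool_pos: [0.4906, 0.22, 0.0321]
tcp_rot: [2.071, 2.361, 0.002]
wrist_force: [-1.0, 0.8, -0.4]
width: 0.368
grip_force: 30.0
```

Emit:
step_arm([
  [2.6, 0, 0, 0.1, 0],
  [2.6, 0, 0, 0.2, 0],
  [2.6, 0, 0, 0.3, 0],
  [2.6, 0, 0, 0.3, 0],
])

```text
time: 7.15
tool_pos: [0.4898, 0.2199, 0.0284]
tcp_rot: [2.071, 2.362, 0.0]
wrist_force: [-0.8, 0.0, -0.9]
width: 0.372
grip_force: 30.0
```

Emit:
step_arm([
  [2.6, 0, 0, 0.05, 0],
  [2.6, 0, 0, 0.1, 0],
  [2.6, 0, 0, 0.1, 0],
])

```text
time: 7.45
tool_pos: [0.4899, 0.2199, 0.0276]
tcp_rot: [-2.072, -2.362, -0.0]
wrist_force: [-0.4, -1.1, 2.7]
width: 0.374
grip_force: 30.4
```

```bash
python3 look.py w4|head -4;python3 - <<'E'
from h import *
z=np.load("w4.npz");p,d,T=z["p"],z["d"],z["T"];P=wcloud(T,d);L=(P-T[:3,3])@T[:3,:3]
m=(abs(L[...,1])<.02)&(abs(L[...,0])<.03)&(d>0)&hsv(p,(0,0,110),(180,90,255))
for a in np.arange(.0,.03,.002):
    s=L[m&(L[...,2]>a)&(L[...,2]<a+.002)]
    if len(s)>20:print(a.round(3),len(s),s.min(0).round(4),s.max(0).round(4))
E
```

```text
[[-1.304e-01  9.915e-01  0.000e+00  4.899e-01]
 [ 9.915e-01  1.304e-01  1.000e-04  2.199e-01]
 [ 1.000e-04  0.000e+00 -1.000e+00  2.760e-02]
 [ 0.000e+00  0.000e+00  0.000e+00  1.000e+00]]
0.0 112 [ 0.004  -0.0156  0.    ] [0.0148 0.0147 0.002 ]
0.002 102 [ 0.0057 -0.0147  0.002 ] [0.015  0.0145 0.004 ]
0.004 111 [ 0.0034 -0.0159  0.004 ] [0.015  0.0142 0.006 ]
0.006 108 [ 0.0054 -0.0152  0.006 ] [0.015  0.0138 0.008 ]
0.008 89 [ 0.0038 -0.0157  0.008 ] [0.015  0.0144 0.0099]
0.01 52 [ 0.0035 -0.0127  0.01  ] [0.0147 0.0151 0.012 ]
0.012 85 [ 0.0048 -0.0152  0.012 ] [0.0142 0.0139 0.014 ]
0.014 86 [ 0.0028 -0.0159  0.014 ] [0.0144 0.0141 0.016 ]
0.016 42 [ 0.0014 -0.0176  0.016 ] [0.014  0.0147 0.0179]
0.018 448 [-0.0062 -0.0178  0.018 ] [0.0164 0.0176 0.02  ]
0.02 150 [-0.009  -0.0175  0.02  ] [0.0161 0.0184 0.0217]
```

Contact on the floor at TCP z 27.6 mm (2.7 N). I'll release and rise.

Emit:
step_arm([
  [2.6, 0, 0, 0.03, 0],
  [3.4, 0, 0, 0.03, 0],
  [4.0, 0, 0, 0.03, 0],
  [5.0, 0, 0, 0.03, 0],
  [6.0, 0, 0, 0.03, 0],
  [6.0, 0, 0, 0.03, 0],
  [6.0, 0, 0, -0.5, 0],
  [6, 0, 0, -3, 0],
  [6, 0, 0, -7, 0],
  [6, 0, 0, -11, 0],
  [6, 0, 0, -15, 0],
  [6, 0, 0, -17, 0],
  [6, 0, 0, -17, 0],
])

```text
time: 8.8
tool_pos: [0.4926, 0.2209, 0.2024]
tcp_rot: [2.069, 2.359, 0.013]
wrist_force: [0.2, 0.0, -0.6]
width: 0.705
grip_force: 0.0
```

```bash
python3 - <<'E'
from h import *
print(bot.read_state()["time"])
for n in("top","side"):
    p,d=bot.read_camera(n);P=cloud(n,d)
    for X in((.4894,.2185),(.5145,-.139),(.437,-.242),(.46,-.048)):
        m=(np.hypot(P[...,0]-X[0],P[...,1]-X[1])<.04)&(P[...,2]>.03)&(P[...,2]<.11);q=P[m]
        if len(q)>5: print(n,X,m.sum(),q.mean(0).round(3),q[:,2].max().round(3))
    if n=="side":cv2.imwrite("pics/s1.png",cv2.resize(p[180:340,220:400,::-1],None,fx=3,fy=3))
E
```

```text
8.8
top (0.4894, 0.2185) 44 [0.482 0.211 0.062] 0.092
top (0.437, -0.242) 65 [ 0.434 -0.24   0.056] 0.082
top (0.46, -0.048) 63 [ 0.456 -0.046  0.058] 0.088
side (0.4894, 0.2185) 168 [0.492 0.208 0.057] 0.093
side (0.437, -0.242) 182 [ 0.439 -0.252  0.052] 0.081
side (0.46, -0.048) 163 [ 0.462 -0.055  0.052] 0.086
```

View pics/s1.png

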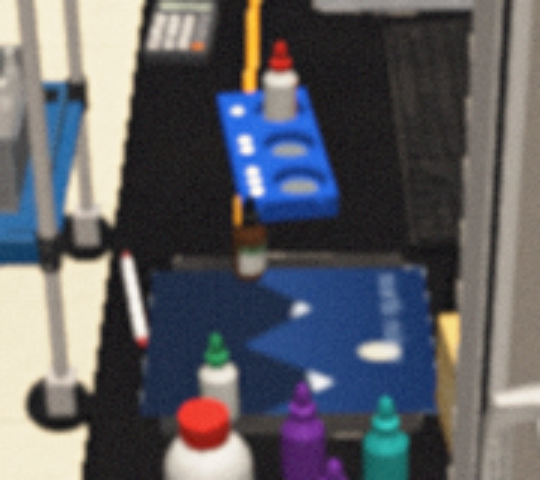

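Red stands upright in the one-dot pocket (at (280,100) in the crop). Now I go above green for a close look.

Emit:
step_arm([
  [7, -49.9, -11.9, 0, 0],
  [7, -49.9, -11.9, 0, 0],
  [7, -49.9, -11.9, 0, 0],
  [7, -49.9, -11.9, 0, 0],
  [7, -49.9, -11.9, 0, 0],
  [7, -49.9, -11.9, 0, 0],
  [7, -49.9, -11.9, 0, 0],
  [7, -49.9, -11.9, 0, 0],
  [7, -49.9, -11.9, 0, 0],
  [7, -49.9, -11.9, 0, 0],
  [7, -49.9, -11.9, 0, 0],
  [7, -49.9, -11.9, 0, 0],
  [7, -49.9, -11.9, 0, 0],
  [7, -49.9, -11.9, 0, 0],
  [7, -49.9, -11.9, 0, 0],
])

```text
time: 10.4
tool_pos: [0.437, -0.2888, 0.1969]
tcp_rot: [-2.069, -2.363, -0.0]
wrist_force: [-0.5, -0.4, 0.1]
width: 0.821
grip_force: 0.0
```

```bash
python3 look.py w5; python3 - <<'E'
from h import *
z=np.load("w5.npz");p,d,T=z["p"],z["d"],z["T"];P=wcloud(T,d)
m=hsv(p,(60,100,50),(82,255,255))&(np.hypot(P[...,0]-.438,P[...,1]+.242)<.04)
for a in np.arange(.03,.085,.006):
    s=P[m&(P[...,2]>a)&(P[...,2]<a+.006)]
    if len(s)>10:
        (c,rad)=cv2.minEnclosingCircle(s[:,:2].astype(np.float32)*1000);print(a.round(3),len(s),np.round(c,1),round(rad,1))
s=P[m&(P[...,2]>.072)].mean(0);print("tip",s,T[:3,:3].T@(s-T[:3,3]))
E
```

```text
[[-1.324e-01  9.912e-01 -5.000e-04  4.370e-01]
 [ 9.912e-01  1.324e-01  7.000e-04 -2.888e-01]
 [ 7.000e-04 -4.000e-04 -1.000e+00  1.969e-01]
 [ 0.000e+00  0.000e+00  0.000e+00  1.000e+00]]
red [457.  43.] 5469
green [329. 164.] 25855
0.06 446 [ 0.4372 -0.2425  0.0703] [ 0.4287 -0.2519  0.0603] [ 0.4461 -0.2344  0.0829]
black [393. -85.] 0
stand [ 426. -175.] 0
0.06 205 [ 437.3 -243.1] 8.5
0.072 75 [ 437.1 -242.7] 5.7
0.078 109 [ 436.9 -243. ] 4.3
tip [ 0.43674962 -0.24232359  0.08145779] [0.04603437 0.00591121 0.11550646]
```

View pics/w5.png

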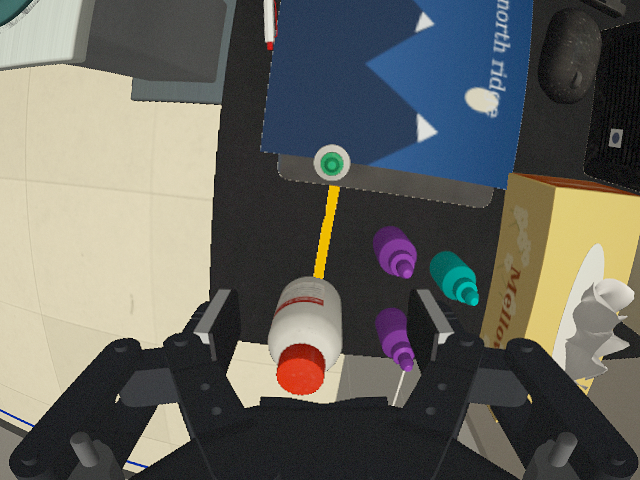

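Green's cap is at (332,164), so its axis is at (0.437, -0.243). I'll descend and grip.

Emit:
step_arm([
  [7, 3.5, 0.5, 0, 0],
  [7, 4.55, 0.6, 0, 0],
  [7, 4.55, 0.6, 3, 0],
  [7, 4.55, 0.6, 7, 0],
  [7, 4.55, 0.6, 11, 0],
  [7, 4.55, 0.6, 14, 0],
  [7, 4.55, 0.6, 16, 0],
  [7, 4.55, 0.6, 17, 0],
  [7, 4.55, 0.6, 17.6, 0],
  [7, 4.55, 0.6, 17.6, 0],
  [7, 4.55, 0.6, 17.6, 0],
])

```text
time: 11.55
tool_pos: [0.4379, -0.2451, 0.0225]
tcp_rot: [2.07, 2.36, 0.001]
wrist_force: [0.0, 0.5, 0.2]
width: 0.82
grip_force: 0.0
```

Emit:
step_arm([
  [5, 0, 0, 0, 0],
  [4, 0, 0, 0, 0],
  [3, 0, 0, 0, 0],
  [2.2, 0, 0, 0, 0],
  [2.2, 0, 0, 0, 0],
  [2.2, 0, 0, 0, 0],
  [2.2, 0, 0, 0, 0],
  [2.2, 0, 0, 0, 0],
], force=30)

```text
time: 12.35
tool_pos: [0.4376, -0.245, 0.0221]
tcp_rot: [2.071, 2.361, 0.0]
wrist_force: [-0.1, -0.1, 6.0]
width: 0.327
grip_force: 29.8
```

Emit:
step_arm([
  [2.2, 0, 0, -1, 0],
  [2.2, 0, 0, -3, 0],
  [2.2, 0, 0, -6, 0],
  [2.2, 0, 0, -10, 0],
  [2.2, 0, 0, -14, 0],
  [2.2, 3, 1, -16, 0],
  [2.2, 7, 2.4, -16, 0],
  [2.2, 11, 3.8, -16, 0],
  [2.2, 15, 5.2, -16, 0],
  [2.2, 19, 6.6, -16, 0],
  [2.2, 23, 8, -16, 0],
  [2.2, 27, 9.2, -16, 0],
  [2.2, 29.5, 10, -16, 0],
  [2.2, 29.5, 10, -16, 0],
  [2.2, 29.5, 10, -16, 0],
])

```text
time: 13.85
tool_pos: [0.497, 0.0612, 0.1811]
tcp_rot: [-2.069, -2.363, 0.002]
wrist_force: [0.3, -0.5, 0.1]
width: 0.325
grip_force: 29.7
```

```bash
python3 look.py w6|head -4; python3 pk.py w6|head -9;python3 - <<'E'
from h import *
z=np.load("w6.npz");p,d,T=z["p"],z["d"],z["T"];P=wcloud(T,d);L=(P-T[:3,3])@T[:3,:3]
m=(abs(L[...,1])<.02)&(abs(L[...,0])<.03)&(d>0)&hsv(p,(0,0,110),(180,90,255))
for a in np.arange(.0,.03,.004):
    s=L[m&(L[...,2]>a)&(L[...,2]<a+.004)]
    if len(s)>20:print(a.round(3),len(s),s.min(0).round(4),s.max(0).round(4))
E
```

```text
[[-1.322e-01  9.912e-01 -1.000e-03  4.970e-01]
 [ 9.912e-01  1.322e-01 -7.000e-04  6.120e-02]
 [-5.000e-04 -1.100e-03 -1.000e+00  1.811e-01]
 [ 0.000e+00  0.000e+00  0.000e+00  1.000e+00]]
341 22 1333 z 0.0565 [0.4903 0.2258 0.008 ] tool [0.1642 0.0153 0.173 ]
286 26 168 z 0.0221 [0.4467 0.2129 0.022 ] tool [ 0.1572 -0.0296  0.159 ]
339 107 1371 z 0.0081 [0.4984 0.1512 0.008 ] tool [0.0892 0.0135 0.173 ]
286 96 183 z 0.0222 [0.4548 0.154  0.022 ] tool [ 0.0977 -0.0294  0.1591]
286 117 181 z 0.0222 [0.457  0.1371 0.022 ] tool [ 0.0807 -0.0294  0.1591]
287 169 177 z 0.0222 [0.4627 0.0951 0.022 ] tool [ 0.0382 -0.0294  0.1591]
339 187 1301 z 0.008 [0.5074 0.0841 0.008 ] tool [0.0215 0.0135 0.1731]
287 190 173 z 0.0222 [0.465  0.0782 0.022 ] tool [ 0.0212 -0.0293  0.1591]
288 210 172 z 0.0221 [0.4674 0.0613 0.022 ] tool [ 0.0042 -0.0292  0.1591]
0.0 183 [ 0.0053 -0.0131  0.    ] [0.0149 0.0139 0.004 ]
0.004 178 [ 0.0042 -0.013   0.004 ] [0.0148 0.0143 0.008 ]
0.008 135 [ 0.0053 -0.0126  0.008 ] [0.0146 0.0139 0.012 ]
0.012 107 [ 0.005  -0.0122  0.012 ] [0.0139 0.0139 0.0157]
```

View pics/w6.png

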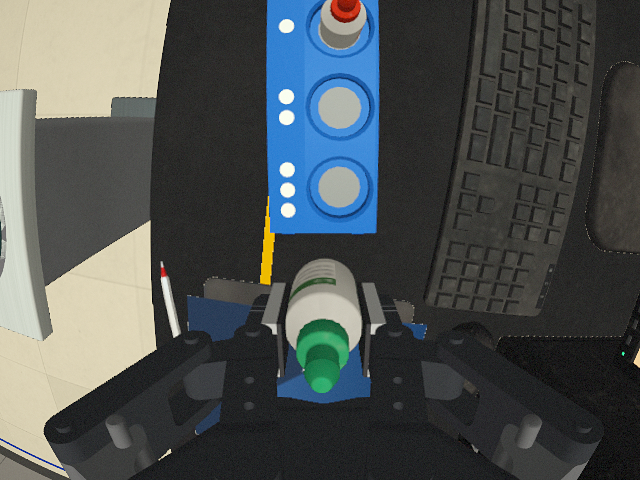

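Green is held upright, and pocket two's disc is at (339,107): 8.9 cm in tool x and 1.3 cm in tool y.

Emit:
step_arm([
  [2.2, 3, 0.5, 0, 0],
  [2.2, 6, 0.9, 0, 0],
  [2.2, 8, 1.2, 0, 0],
  [2.2, 8.9, 1.3, 0, 0],
  [2.2, 8.9, 1.3, 1, 0],
  [2.2, 8.9, 1.3, 4, 0],
  [2.2, 8.9, 1.3, 7, 0],
  [2.2, 8.9, 1.3, 10, 0],
  [2.2, 8.9, 1.3, 12, 0],
  [2.2, 8.9, 1.3, 13.5, 0],
  [2.2, 8.9, 1.3, 14.5, 0],
  [2.2, 8.9, 1.3, 15, 0],
  [2.2, 8.9, 1.3, 15, 0],
  [2.2, 8.9, 1.3, 15, 0],
])

```text
time: 15.3
tool_pos: [0.4996, 0.1507, 0.0319]
tcp_rot: [2.071, 2.361, 0.001]
wrist_force: [0.6, 0.6, -0.3]
width: 0.318
grip_force: 29.7
```

Emit:
step_arm([
  [2.2, 0, 0, 0.1, 0],
  [2.2, 0, 0, 0.2, 0],
  [2.2, 0, 0, 0.3, 0],
  [2.2, 0, 0, 0.3, 0],
])

```text
time: 15.7
tool_pos: [0.4989, 0.151, 0.0284]
tcp_rot: [2.071, 2.362, 0.0]
wrist_force: [-0.3, 0.1, -1.8]
width: 0.324
grip_force: 29.7
```

Emit:
step_arm([
  [2.2, 0, 0, 0.05, 0],
  [2.2, 0, 0, 0.1, 0],
  [2.2, 0, 0, 0.15, 0],
  [2.2, 0, 0, 0.15, 0],
])

```text
time: 16.1
tool_pos: [0.4988, 0.1509, 0.0267]
tcp_rot: [-2.072, -2.362, 0.0]
wrist_force: [0.5, -0.6, -0.7]
width: 0.324
grip_force: 29.7
```

Emit:
step_arm([
  [2.2, 0, 0, 0.03, 0],
  [2.2, 0, 0, 0.06, 0],
  [2.2, 0, 0, 0.06, 0],
])

```text
time: 16.4
tool_pos: [0.4989, 0.1509, 0.0264]
tcp_rot: [-2.072, -2.362, 0.0]
wrist_force: [-2.3, -0.7, 3.3]
width: 0.326
grip_force: 30.0
```

Contact at 3.3 N, so I release and rise.

Emit:
step_arm([
  [2.2, 0, 0, 0.02, 0],
  [3.0, 0, 0, 0.02, 0],
  [3.6, 0, 0, 0.02, 0],
  [4.6, 0, 0, 0.02, 0],
  [5.6, 0, 0, 0.02, 0],
  [5.6, 0, 0, 0.02, 0],
  [5.6, 0, 0, -0.5, 0],
  [5.6, 0, 0, -3, 0],
  [5.6, 0, 0, -7, 0],
  [5.6, 0, 0, -11, 0],
  [5.6, 0, 0, -15, 0],
  [5.6, -5, 0, -17, 0],
  [5.6, -9, 0, -17, 0],
  [5.6, -9, 0, -17, 0],
  [5.6, -9, 0, -17, 0],
])

```text
time: 17.9
tool_pos: [0.5106, 0.0609, 0.1966]
tcp_rot: [2.075, 2.359, 0.001]
wrist_force: [-0.1, 0.3, -0.3]
width: 0.654
grip_force: 0.0
```

```bash
python3 look.py w7|head -4; python3 - <<'E'
from h import *
z=np.load("w7.npz");p,d,T=z["p"],z["d"],z["T"];P=wcloud(T,d)
for X in((.4894,.2185),(.4985,.1512)):
  for lo,hi in((.025,.04),(.06,.075),(.08,.1)):
    s=P[(np.hypot(P[...,0]-X[0],P[...,1]-X[1])<.03)&(P[...,2]>lo)&(P[...,2]<hi)]
    if len(s)>5:print(X,lo,len(s),s.mean(0).round(4),s.max(0).round(4))
E
```

```text
[[-1.277e-01  9.918e-01  5.000e-04  5.106e-01]
 [ 9.918e-01  1.277e-01  5.000e-04  6.090e-02]
 [ 4.000e-04  5.000e-04 -1.000e+00  1.966e-01]
 [ 0.000e+00  0.000e+00  0.000e+00  1.000e+00]]
(0.4894, 0.2185) 0.025 151 [0.4906 0.2043 0.0323] [0.5064 0.2149 0.04  ]
(0.4894, 0.2185) 0.06 375 [0.4907 0.2116 0.0643] [0.5044 0.2265 0.075 ]
(0.4894, 0.2185) 0.08 238 [0.4917 0.2156 0.0905] [0.4974 0.2216 0.0972]
(0.4985, 0.1512) 0.025 28 [0.5043 0.139  0.0339] [0.5129 0.1467 0.0397]
(0.4985, 0.1512) 0.06 262 [0.4987 0.1508 0.0685] [0.5072 0.161  0.0742]
(0.4985, 0.1512) 0.08 161 [0.4976 0.1527 0.0835] [0.503  0.1576 0.0867]
```

View pics/w7.png

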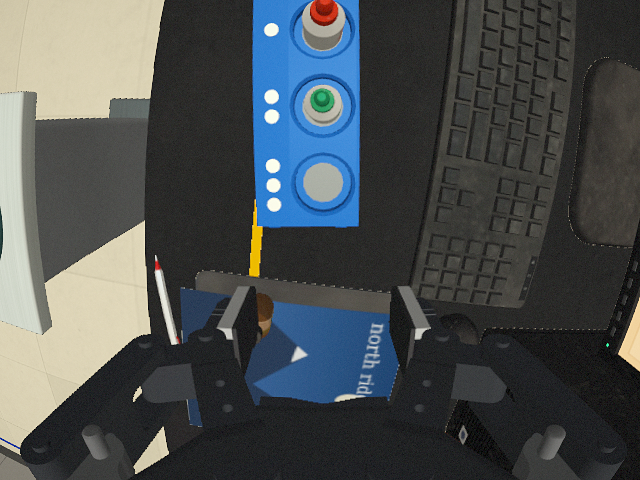

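Red (323,20) and green (322,103) stand upright in pockets one and two, with tops at 96 and 86 mm as expected. Pocket three is empty and the robot is clear, so I hand in the job.

```bash
python3 -c "
from workcell import bot
print(bot.finish_job())"
```

```text
the job is handed in; nothing more can be done
None
```

The red-capped bottle stands in the one-dot pocket and the green-capped bottle in the two-dot pocket, placed in that order, both upright and released. Pocket three is empty, I did not move the black dropper, white bottle or beaker, and the job was handed in at about 18 s of the 62 s.

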